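# Clamp the clip-top canister shut

## Task

Shut the white clip-top canister so that it is airtight: bring its lid down without slamming it, swing the wire bail over the steel clip on the front of the lid so that it lies behind the clip's ridge, then press the lever down past its tight point until it stays home against the canister by itself. Leave the canister standing about where it is and do not push the other things on the worktop about.

Things in the scene. Friction and masses are not known exactly. Their poses are not given: they have to be found in the camera images.
- canister: white stoneware canister with a wire clip closure, 2 kg, standing loose. Origin: centre of its underside; z up; its front (lever, bail, clip) looks along its own -x. Body radius 61 mm up to z = 100 mm, neck 55 mm up to its rim at z = 134 mm; two ears at y = +-31 mm carry the lever. All mm coordinates below are in this frame
- lid (a joint): angle of the deep domed lid (radius 58.5 mm; wall z = 139 to 160 mm, dome up to 182 mm when shut), hinged at the back on a y axis. 0: resting level on its seal; positive: open (1.57 upright). Stiff: it stays at any angle and must be pushed right down, 3 to 7 N on its dome.
- lid_hinge (a point): axis of the lid's hinge, at the back of the canister: x = 66, y = 0, z = 137 mm
- lid_top (a point): middle of the lid's dome, on its outside: x = 0, z = 182.5 mm when shut, moving with the lid (66 mm from the hinge along the lid, 45.5 mm above the hinge's plane)
- clip_groove (a point): in the clip on the lid's front, moving with it: a steel channel 30 mm wide, floor at z = 148 mm when shut, inner side sloping, with an upturned ridge at its outer end (5 mm thick, top z = 153.5, outer face x = -79 mm). The point is where the centre of the hooked bail's bar lies, against the ridge; x = -69.5, z = 152.5 mm when the lid rests shut, about 148 when the locked clasp squeezes the seal
- lever (a joint): angle of the lever, a wire U (5.6 mm wire, 52 mm wide, 80 mm long). 0: shut, hanging down close to the wall; positive: swung outward (1.57 level, pointing away from the canister; at most 2.3). Stiff: stays where left. With the bail hooked it is tight below 0.9 rad, up to 3 N at its cross bar; past dead centre at 0.22 the bail holds it shut
- lever_hinge (a point): axis of the lever, parallel to the canister's y: x = -73, y = 0, z = 118 mm
- lever_grip (a point): middle of the lever's cross bar at its free end (80 mm from the lever's axis): x = -77, z = 38 mm when shut. The bar is bare over 47 mm between the lever's arms
- bail (a joint): angle, relative to the lever, of the bail: a wire loop 41 mm wide, 43 mm long, swinging freely on the lever's arms 14 mm from the lever's axis. 0: hooked, lever shut; grows outward to a stop at 2.45, where it leans at the start, about 40 degrees above the lever. Pushed inward past upright it drops against the lid's wall, above the clip, and slides into the groove as the lever goes down
- bail_bar (a point): middle of the bail's cross bar, a steel sleeve 9 mm thick and 33 mm long
- onion_a: onion, about 75 mm across; origin at its underside
- garlic_a: garlic bulb, about 53 mm across; origin at its underside
- lemon_a: lemon, 83 x 58 x 58 mm; origin at its underside
- katori_0: small steel bowl, 80 mm across, 34 mm high; origin at its underside
- table_fork: table fork with a red handle, 195 x 26 x 14 mm; origin at its underside, middle

How it is judged:
By the outcome, as a careful person would: the job done as asked, in the order asked, and still so for the second after the job is handed in, with the robot touching nothing.
It also fails if it takes over 56 s, if anything falls off the work surface, if the arm or the gripper's body presses on something with over 40 N, if the wrist force passes 120 N, or if a joint passes its speed limit or range.

## Robot

A 6-joint arm with a two-finger parallel gripper is mounted at the origin on a cart in front of the work surface, level with it; the furniture and walls round the work are solid. World frame = base frame: x ahead of the robot, y to its left, z up, the work surface at z = 0. Lengths are in mm, angles in rad, forces in N, time in s.
With the tool pointing down it reaches from about 325 to 875 mm from the base axis. Payload 4.4 kg.
Tool frame: the origin (TCP) lies on the centre line of the jaws, within the pads' length; the fingertips stand ahead of it and the grasp point (between the pads) lies 6 mm ahead of it (ctrl.tcp_to_tips is the z of the fingertips in the tool frame, in mm); z points along the fingers, y is the direction in which the jaws open and shut (so a half turn about z gives the same grasp; the last joint's range is limited). The gripper opens to 85 mm and grips with 20 to 120 N. Pads are 22 mm wide; open, the fingers measure 114 mm over their backs; the gripper's body (76 mm by 85 mm) begins 54 mm behind the grasp point. The pads swing forward as they close: fully open they stand 13 mm farther back than shut.
Start: joints at [1.133, 0.207, 1.542, -0, 1.393, -0.15], TCP at [162.668, 551.513, 256.282] pointing down, gripper open.
Joint ranges: [-2.73, 2.73], [-0.86, 2.22], [0.23, 2.46], [-1.11, 4.25], [0.08, 2.63], [-2.82, 2.82]. Speed limits (rad/s): [2.79, 2.79, 3.14, 3.14, 3.14, 3.14].

## Interface

Orientations are given as a 3x3 rotation matrix whose columns are the frame's x, y, z axes.
In Python, from plant import ctrl, sensors, optics gives the robot as it stands. Calls block until the motion is done:
- ctrl.move_ptp(position, orientation): joint-space move of the TCP to a pose.
- ctrl.move_l(position, rot=None, vel=150, threshold=None): straight line of the TCP; rot=None keeps the orientation; vel is the mean speed in mm/s. With threshold (N) it stops when the force on the tool has changed by that much, and returns True; else False.
- ctrl.set_joints(angles): joint-space move.
- ctrl.gripper_to(opening, force=None): finger opening in mm; force is the grip in N (None keeps the last); returns when the fingers have stopped.
- ctrl.hold(seconds).
- ctrl.solve_ik(position, orientation): joint angles nearest the present ones, or None.
- sensors.read_state(): the state.
- optics.grab_frame(name): name is "side" or "top" or "wrist"; returns (picture, depth): 384x512x3 uint8, red, green, blue; 384x512 float32, mm along the optical axis (not along the pixel's ray), 0 where there is no reading.
- optics.camera_params(name): a dict with "mtx" (3x3 intrinsics, pixels), "R" (3x3) and "t" (3): a world point X has camera coordinates R X + t; the wrist camera has in their place "T_tool_cam" (4x4, takes a point from camera to tool coordinates, whose origin is the TCP and whose axes are the flange's). Camera axes: x right, y down, z forward; pixel columns grow to the right and rows downward; lengths in mm; the calibration is good to about 2 mm. A picture is of the moment at which its call begins: read the wrist's pose just before it. camera_params takes no time and is no camera call.
A pose or a line that the arm cannot do raises ctrl.MotionError and nothing moves.
- ctrl.finish_job(): hands the job in, once; it reports no verdict.
The state is a dict: "t": time; "q": joint angles; "qvel": joint speeds; "tau": joint torques, N m; "eef_pos": TCP position; "eef_rot": TCP orientation; "force": force on the tool from outside, world axes, zero at the start; "wrist_torque": the same for the moment, N m; "grip_width": finger opening in mm.
Only numpy, scipy, OpenCV 4.12 (cv2) and the standard library are available. Lean on these libraries where they do the work, as an engineer would, in place of code of your own. Each camera call takes 0.05 s, during which the arm holds its last target. There are 200 camera calls.

## Working session

There is one attempt and no reset: what is moved stays moved. The work goes in short steps, each a Python script; the robot and the scene stay as the last script left them, time stands still between calls to the robot, and variables do not carry over. Pictures are saved under pics/ and viewed, about 8 in all and at most 12, crops included, and the job is handed in when it is done.

```bash
mkdir -p pics; ls; cat > h.py <<'E'
import numpy as np, cv2
from plant import ctrl, sensors, optics
def shot(n,fn):
    s=sensors.read_state(); im,d=optics.grab_frame(n); cv2.imwrite('pics/'+fn+'.png',im[:,:,::-1]); np.savez('pics/'+fn+'.npz',d=d,p=s['eef_pos'],R=s['eef_rot']); return im,d
def world(n,fn,us):
    z=np.load('pics/'+fn+'.npz'); d=z['d']; c=optics.camera_params(n); K=np.array(c['mtx']); out=[]
    for u,v in us:
        w=d[int(v),int(u)]; X=np.linalg.inv(K)@[u,v,1]*w
        if n=='wrist':
            T=np.array(c['T_tool_cam']); X=z['R']@(T[:3,:3]@X+T[:3,3])+z['p']
        else: X=np.array(c['R']).T@(X-np.array(c['t']))
        out.append(X)
    return np.array(out)
E
python3 - <<'E'
from h import *
a,_=shot('side','s0');b,_=shot('top','t0')
for n in('side','top'):
    c=optics.camera_params(n);print(n,np.round(-np.array(c['R']).T@np.array(c['t'])),np.round(np.array(c['R']),2).tolist(),c['mtx'][0][0])
print(optics.camera_params('wrist'),ctrl.tcp_to_tips)
E
```

```text
pics
side [ 382. -848.  731.] [[0.97, -0.25, -0.01], [-0.15, -0.53, -0.84], [0.21, 0.81, -0.55]] 409.20898757484156
top [ 397.   19. 1401.] [[0.02, -1.0, 0.02], [-0.99, -0.02, -0.14], [0.14, -0.02, -0.99]] 485.1366293503917
{'mtx': array([[330.68460232,   0.        , 260.70428122],
       [  0.        , 330.68460232, 188.48739517],
       [  0.        ,   0.        ,   1.        ]]), 'T_tool_cam': array([[-8.04676513e-04, -9.60682668e-01, -2.77647555e-01,
         7.12846397e+01],
       [ 9.99999036e-01, -4.58936887e-04, -1.31023313e-03,
         3.87133243e-01],
       [ 1.13129555e-03, -2.77648341e-01,  9.60682111e-01,
        -1.17715810e+02],
       [ 0.00000000e+00,  0.00000000e+00,  0.00000000e+00,
         1.00000000e+00]])} 25.0
```

View pics/s0.png

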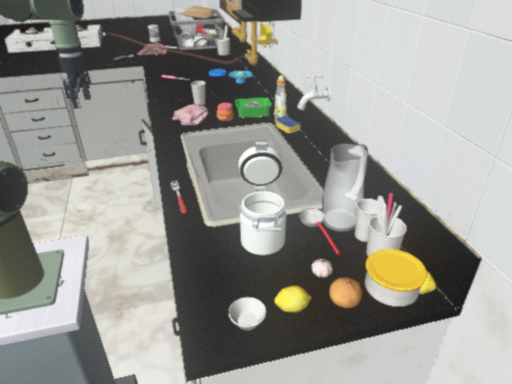

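View pics/t0.png

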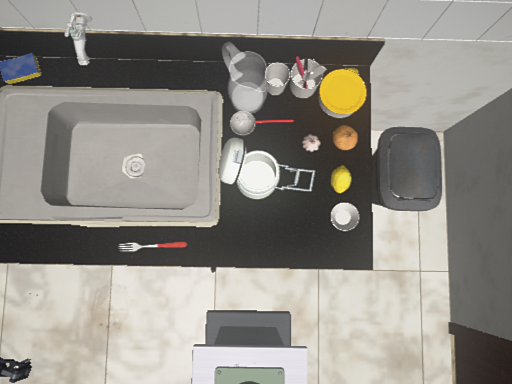

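The canister is at about (258,175) in the top view and (262,222) in the side view. Its lid is open and upright, and its front points to world −y, with the lever level towards (313,181). I'll enlarge both views next.

```bash
python3 - <<'E'
from h import *
a=cv2.imread('pics/t0.png')[130:220,210:330];b=cv2.imread('pics/s0.png')[130:265,215:315]
a=cv2.resize(a,None,fx=4,fy=4,interpolation=2);b=cv2.resize(b,None,fx=3,fy=3,interpolation=2)
o=np.zeros((405,790,3),np.uint8);o[:360,:480]=a;o[:405,485:785]=b;cv2.imwrite('pics/c0.png',o)
d=np.load('pics/t0.npz')['d']
P=world('top','t0',[(u,v) for v in range(130,220) for u in range(210,330)]).reshape(90,120,3)
# rim / ring
g=P.reshape(-1,3)
for lo,hi in((120,140),(95,112)):
    m=(g[:,2]>lo)&(g[:,2]<hi)&(g[:,0]>300); q=g[m]; print(lo,len(q),q.min(0).round(),q.max(0).round(),q.mean(0).round())
for u,v in[(258,158),(258,195),(275,175),(240,175),(313,181),(308,170),(308,190),(290,169),(230,160)]: print(u,v,P[v-130,u-210].round())
E
```

```text
120 461 [ 565. -126.  120.] [681.  40. 140.] [615. -35. 130.]
95 91 [562. -71.  95.] [671.  43. 112.] [592. -16. 102.]
258 158 [677. -14.  41.]
258 195 [562. -14. 101.]
275 175 [616. -59. 116.]
240 175 [632.  37.   6.]
313 181 [ 620. -178.   -1.]
308 170 [ 626. -144.  148.]
308 190 [ 571. -143.  156.]
290 169 [631. -98. 125.]
230 160 [626.  58. 257.]
```

View pics/c0.png

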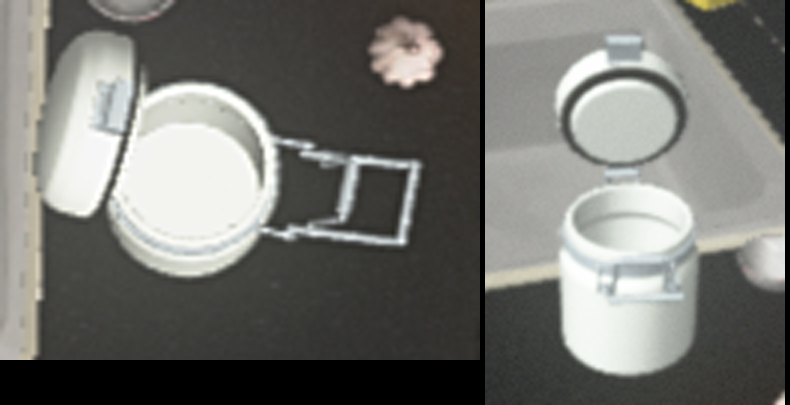

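```bash
python3 - <<'E'
from h import *
from scipy.optimize import least_squares
def Pm(n):
    c=optics.camera_params(n); return np.array(c['mtx'])@np.c_[c['R'],c['t']]
def tri(a,b):
    x=cv2.triangulatePoints(Pm('top'),Pm('side'),np.float64(a).reshape(2,1),np.float64(b).reshape(2,1)); return (x[:3]/x[3]).ravel().round(1)
print('lever',tri((312.7,180.2),(267.7,229)),'bail',tri((296.8,177.2),(268,217)),'clip',tri((238,155),(261.7,145)))
def plane(p,z,n='top'):
    c=optics.camera_params(n);R=np.array(c['R']);o=-R.T@np.array(c['t']);r=R.T@np.linalg.inv(c['mtx'])@[*p,1];return (o+r*(z-o[2])/r[2]).round(1)
for z in (118,130): print('lev ends',z,plane((314.2,170),z),plane((311.2,190.5),z))
for n,f,u0,u1,v0,v1 in(('top','t0',210,330,130,220),('side','s0',215,315,130,265)):
    g=world(n,f,[(u,v) for v in range(v0,v1) for u in range(u0,u1)])
    for lo,hi,r in((128,138,55),(20,90,61)):
        q=g[(g[:,2]>lo)&(g[:,2]<hi)&(np.hypot(g[:,0]-620,g[:,1]+16)<75)]
        if len(q)<20: continue
        s=least_squares(lambda c:np.hypot(q[:,0]-c[0],q[:,1]-c[1])-r,[620,-16],loss='soft_l1',f_scale=3); print(n,lo,len(q),s.x.round(1),abs(s.fun).mean().round(1))
    q=g[(g[:,2]>185)&(g[:,2]<280)];print('lid',len(q),q.min(0).round(),q.max(0).round(),q.mean(0).round())
    # lid face plane
    c=q.mean(0);U,S,V=np.linalg.svd(q-c);print(V.round(2).tolist(),(S/np.sqrt(len(q))).round(1))
E
```

```text
lever [ 595.6 -154.   161.4] bail [ 604.9 -112.9  162.9] clip [635.   39.2 272.6]
lev ends 118 [ 631.5 -164.2  118. ] [ 575.5 -156.2  118. ]
lev ends 130 [ 629.3 -162.4  130. ] [ 573.9 -154.6  130. ]
top 128 230 [623.2  -8.1] 2.8
top 20 246 [618.1  -7.5] 3.4
lid 941 [577.  23. 189.] [689.  90. 280.] [627.  55. 245.]
[[-0.96, 0.2, -0.2], [0.28, 0.72, -0.64], [-0.01, 0.66, 0.75]] [30.4 18.5 12.2]
side 128 301 [623. -11.] 3.6
side 20 1098 [623.6  -9.7] 2.2
lid 1185 [576.  20. 185.] [690.  74. 280.] [630.  35. 228.]
[[-0.98, 0.21, -0.02], [-0.01, 0.01, 1.0], [-0.21, -0.98, 0.0]] [29.7 23.8  7. ]
```

```bash
cat >> h.py <<'E'
import json,os
cfg=json.load(open('cfg.json')) if os.path.exists('cfg.json') else dict(c=[622.5,-9.5],yaw=np.arctan2(.98,.19))
def W(x,y,z):
    a=cfg['yaw'];return np.array([cfg['c'][0]+x*np.cos(a)-y*np.sin(a),cfg['c'][1]+x*np.sin(a)+y*np.cos(a),z])
def V(x,y,z): a=cfg['yaw'];return np.array([x*np.cos(a)-y*np.sin(a),x*np.sin(a)+y*np.cos(a),z])
def pose(tip,tau,sx=1,turn=0):
    """tip (can x,y,z); tool z = (sin tau,0,-cos tau) in can frame; tool x in plane, sign sx, or (turn) along can y"""
    z=V(np.sin(tau),0,-np.cos(tau)); x=sx*V(0,1,0) if turn else sx*V(np.cos(tau),0,np.sin(tau))
    R=np.c_[x,np.cross(z,x),z]; return W(*tip)-ctrl.tcp_to_tips*z,R
def lidpt(phi,u=85,h=43.5,off=0):
    h=h+off; return (66-u*np.cos(phi)+h*np.sin(phi),0,137+u*np.sin(phi)+h*np.cos(phi))
def levpt(th,off=2.8,r=80):  # off: outside of bar
    return (-73-r*np.sin(th)-off*np.cos(th),0,118-r*np.cos(th)+off*np.sin(th))
E
python3 - <<'E'
from h import *
s=sensors.read_state();print(np.round(s['eef_rot'],2).tolist(),s['force'])
for sx in(1,-1):
  for turn in(0,1):
    print('opt',sx,turn)
    for ph in(1.57,1.2,.8,.4,0):
        j=ctrl.solve_ik(*pose(lidpt(ph,off=25 if ph==1.57 else 0),-ph/2,sx,turn)); print('lid',ph,None if j is None else np.round(j,2))
    for th,tau in((2.1,0),(1.57,.3),(1,.6),(.5,.8),(0,1.)):
        j=ctrl.solve_ik(*pose(levpt(th),tau,sx,turn)); print('lev',th,None if j is None else np.round(j,2))
E
```

```text
[[-0.96, 0.28, -0.0], [0.28, 0.96, -0.0], [0.0, -0.0, -1.0]] [-0.49947418  0.3428365   0.50577722]
opt 1 0
lid 1.57 [ 0.35  0.7   1.06 -0.67  1.8   0.53]
lid 1.2 [ 0.22  0.54  1.21 -0.55  1.65  0.44]
lid 0.8 [ 0.09  0.43  1.32 -0.38  1.52  0.33]
lid 0.4 [-0.05  0.36  1.41 -0.2   1.41  0.18]
lid 0 [-0.19  0.34  1.48 -0.    1.32  0.01]
lev 2.1 [-0.38  0.35  1.51 -0.    1.28 -0.19]
lev 1.57 [-0.55  0.44  1.51  0.29  1.31 -0.45]
lev 1 [-0.66  0.58  1.49  0.54  1.39 -0.65]
lev 0.5 [-0.68  0.7   1.48  0.69  1.45 -0.75]
lev 0 [-0.69  0.8   1.47  0.83  1.53 -0.83]
opt 1 1
lid 1.57 [ 0.35  0.7   1.06 -0.67  1.8  -1.05]
lid 1.2 [ 0.22  0.54  1.21 -0.55  1.65 -1.13]
lid 0.8 [ 0.09  0.43  1.32 -0.38  1.52 -1.24]
lid 0.4 [-0.05  0.36  1.41 -0.2   1.41 -1.39]
lid 0 [-0.19  0.34  1.48 -0.    1.32 -1.56]
lev 2.1 [-0.38  0.35  1.51 -0.    1.28 -1.76]
lev 1.57 [-0.55  0.44  1.51  0.29  1.31 -2.02]
lev 1 [-0.66  0.58  1.49  0.54  1.39 -2.22]
lev 0.5 [-0.68  0.7   1.48  0.69  1.45 -2.32]
lev 0 [-0.69  0.8   1.47  0.83  1.53 -2.4 ]
opt -1 0
lid 1.57 [ 0.35  0.7   1.06 -0.67  1.8  -2.62]
lid 1.2 [ 0.22  0.54  1.21 -0.55  1.65 -2.7 ]
lid 0.8 [ 0.09  0.43  1.32 -0.38  1.52 -2.81]
lid 0.4 None
lid 0 None
lev 2.1 None
lev 1.57 [-0.55  0.44  1.51  0.29  1.31  2.69]
lev 1 [-0.66  0.58  1.49  0.54  1.39  2.49]
lev 0.5 [-0.68  0.7   1.48  0.69  1.45  2.39]
lev 0 [-0.69  0.8   1.47  0.83  1.53  2.32]
opt -1 1
lid 1.57 [ 0.35  0.7   1.06 -0.67  1.8   2.1 ]
lid 1.2 [ 0.22  0.54  1.21 -0.55  1.65  2.01]
lid 0.8 [ 0.09  0.43  1.32 -0.38  1.52  1.9 ]
lid 0.4 [-0.05  0.36  1.41 -0.2   1.41  1.75]
lid 0 [-0.19  0.34  1.48 -0.    1.32  1.58]
lev 2.1 [-0.38  0.35  1.51 -0.    1.28  1.38]
lev 1.57 [-0.55  0.44  1.51  0.29  1.31  1.12]
lev 1 [-0.66  0.58  1.49  0.54  1.39  0.92]
lev 0.5 [-0.68  0.7   1.48  0.69  1.45  0.82]
lev 0 [-0.69  0.8   1.47  0.83  1.53  0.74]
```

```bash
python3 - <<'E'
from h import *
ctrl.gripper_to(0,60)
ctrl.move_ptp(*pose((190,0,290),-.78))
shot('wrist','w1')
ctrl.move_ptp(*pose(lidpt(1.57,off=30),-.78))
p,R=pose(lidpt(1.57,off=0),-.78)
hit=ctrl.move_l(p,R,vel=40,threshold=3)
s=sensors.read_state();tip=s['eef_pos']+s['eef_rot'][:,2]*25
print(hit,s['t'],s['force'].round(1),tip.round(1),W(*lidpt(1.57)).round(1),s['grip_width'])
shot('side','s1')
a=cv2.imread('pics/w1.png');b=cv2.resize(cv2.imread('pics/s1.png')[100:270,190:340],None,fx=2,fy=2)
o=np.zeros((384,812,3),np.uint8);o[:,:512]=a;o[:340,512:]=b;cv2.imwrite('pics/c1.png',o[:,:800])
E
```

```text
False 4.4583 [-0.4  0.2  0.8] [643.3  98.  222. ] [643.3  97.9 222. ] -0.16404828919858797
```

View pics/c1.png

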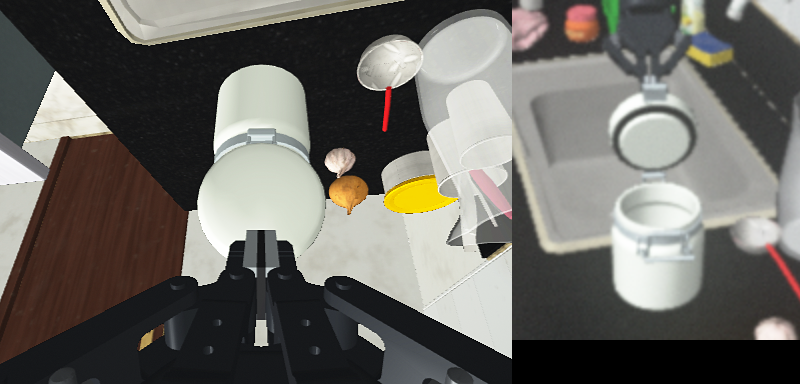

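The wrist view shows the hinge at (261,135) and the lid centre at (262,200), in line with the fingers. There's no contact yet, so I'll sweep the closing arc.

```bash
python3 - <<'E'
from h import *
for ph in(1.4,1.2,1.0,.8,.6,.4,.25,.12,.05):
    hit=ctrl.move_l(*pose(lidpt(ph),-ph/2),vel=45,threshold=15)
    s=sensors.read_state();print(ph,hit,round(s['t'],1),s['force'].round(1))
    if hit: break
for off in(0,-2,-4,-6):
    hit=ctrl.move_l(*pose(lidpt(0,off=off),0),vel=20,threshold=12)
    s=sensors.read_state();print(off,hit,round(s['t'],1),s['force'].round(1),(s['eef_pos'][2]-25).round(1))
    if hit: break
E
```

```text
1.4 False 5.1 [0.8 2.5 3.6]
1.2 False 5.7 [2.4 1.9 5.4]
1.0 False 6.3 [1.  0.9 3.1]
0.8 False 6.9 [1.4 0.6 3. ]
0.6 False 7.5 [ 0.1 -1.3  1.3]
0.4 False 8.2 [-0.1 -0.2  0.5]
0.25 False 8.6 [ 0.5 -0.3 -0.3]
0.12 False 9.1 [ 1.   0.3 -0.5]
0.05 False 9.4 [ 0.9 -0.1  0.2]
0 False 9.8 [0.3 0.6 1.4] 180.5
-2 False 10.1 [-0.4  0.5  5. ] 179.3
-4 False 10.3 [-2.5 -1.4  7.7] 178.0
-6 False 10.6 [-3.2 -1.3  9.8] 176.9
```

```bash
python3 - <<'E'
from h import *
p,R=pose((-19,0,230),0);ctrl.move_l(p,R,vel=120)
ctrl.move_ptp(*pose((-170,0,260),.5))
shot('wrist','w2');shot('side','s2');shot('top','t2')
a=cv2.imread('pics/w2.png')[:,100:412]
b=cv2.resize(cv2.imread('pics/s2.png')[175:260,230:300],None,fx=3.5,fy=3.5);c=cv2.resize(cv2.imread('pics/t2.png')[140:215,220:330],None,fx=3.5,fy=3.5)
o=np.zeros((600,760,3),np.uint8);o[:384,:312]=a;o[:b.shape[0],320:320+b.shape[1]]=b;o[305:305+c.shape[0],320:320+c.shape[1]]=c;cv2.imwrite('pics/c2.png',o)
print(sensors.read_state()['t'])
g=world('side','s2',[(u,v) for v in range(170,265) for u in range(215,315)])
q=g[(g[:,2]>140)&(np.hypot(g[:,0]-622,g[:,1]+10)<62)];print(np.percentile(q[:,2],[50,90,99]))
E
```

```text
12.0167
[164.07211982 176.13615136 179.63095626]
```

View pics/c2.png

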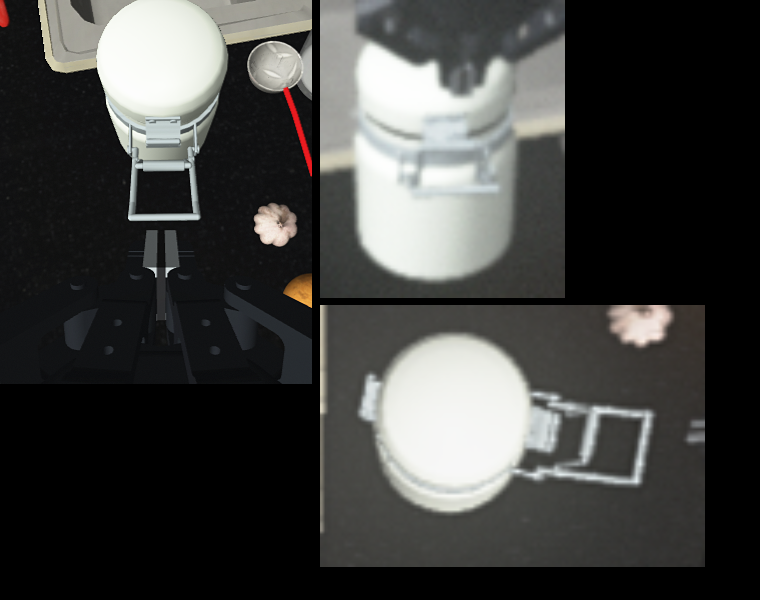

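The lid is down level. In the wrist view the bail bar is at (262,166), the lever bar at (264,216) and the clip at (263,128). I'll measure those with the depth reading.

```bash
python3 - <<'E'
from h import *
d=np.load('pics/w2.npz')['d']
def can(P):
    a=cfg['yaw'];x,y=P[0]-cfg['c'][0],P[1]-cfg['c'][1];return np.array([x*np.cos(a)+y*np.sin(a),-x*np.sin(a)+y*np.cos(a),P[2]])
def near(u,v,n='wrist',f='w2',r=4):
    d=np.load(f'pics/{f}.npz')['d'][v-r:v+r+1,u]; k=np.argmin(np.where(d>0,d,9e9))+v-r; return u,k
for nm,ps in dict(bail=[(250,166),(262,166),(276,166)],lever=[(237,218),(250,217),(264,216),(290,215)],clip=[(263,128),(263,142),(250,122),(278,122)]).items():
    for p in ps:
        q=near(*p);print(nm,q,can(world('wrist','w2',[q])[0]).round(1))
import scipy.optimize as so
g=world('wrist','w2',[(u,v) for v in range(0,170,2) for u in range(190,340,2)]);q=g[(g[:,2]>142)&(g[:,2]<157)]
q=q[np.hypot(q[:,0]-622,q[:,1]+9)<64]
s=so.least_squares(lambda c:np.hypot(q[:,0]-c[0],q[:,1]-c[1])-58.5,[622,-9],loss='soft_l1',f_scale=2);print(len(q),s.x,abs(s.fun).mean())
E
```

```text
bail (250, np.int64(164)) [-102.2    9.8  168.6]
bail (262, np.int64(166)) [-103.5    0.4  167.4]
bail (276, np.int64(165)) [-103.2  -10.5  168.8]
lever (237, np.int64(218)) [-143.7   20.1  160.8]
lever (250, np.int64(218)) [-143.7    9.9  160.4]
lever (264, np.int64(216)) [-142.2   -1.   161. ]
lever (290, np.int64(217)) [-143.   -21.3  160.2]
clip (263, np.int64(124)) [-61.4  -0.7 152. ]
clip (263, np.int64(140)) [-76.2  -0.6 152.6]
clip (250, np.int64(119)) [-59.2  10.4 157.3]
clip (278, np.int64(118)) [-59.1 -13.2 158.9]
196 [622.21527503  -9.97662141] 1.3825446398361785
```

Both bars agree with the model (lever about 2.1 rad). Next I'll insert the fingers between the bail bar and the lever bar and push the bail inward.

```bash
python3 - <<'E'
from h import *
ctrl.move_ptp(*pose((-124,0,195),0))
print(ctrl.move_l(*pose((-124,0,159),0),vel=50,threshold=5))
for x in(-110,-100,-90,-86):
    h=ctrl.move_l(*pose((x,0,160),0),vel=40,threshold=10);s=sensors.read_state();print(x,h,round(s['t'],1),s['force'].round(1))
ctrl.hold(.3)
ctrl.move_l(*pose((-92,0,160),0),vel=60)
ctrl.move_l(*pose((-100,0,215),0),vel=100)
ctrl.move_ptp(*pose((-190,0,250),.5))
shot('wrist','w3');shot('top','t3')
a=cv2.resize(cv2.imread('pics/w3.png')[40:260,180:350],None,fx=2.5,fy=2.5)
c=cv2.resize(cv2.imread('pics/t3.png')[140:215,220:330],None,fx=3,fy=3)
o=np.zeros((560,780,3),np.uint8);o[:a.shape[0],:a.shape[1]]=a;o[:c.shape[0],430:430+c.shape[1]]=c;cv2.imwrite('pics/c3.png',o)
E
```

```text
False
-110 False 13.9 [-0.  -0.1 -1. ]
-100 False 14.3 [-1.4  0.1 -0.8]
-90 False 14.7 [ 0.  -0.3  0.5]
-86 False 14.9 [-0.6 -0.1 -0.5]
```

View pics/c3.png

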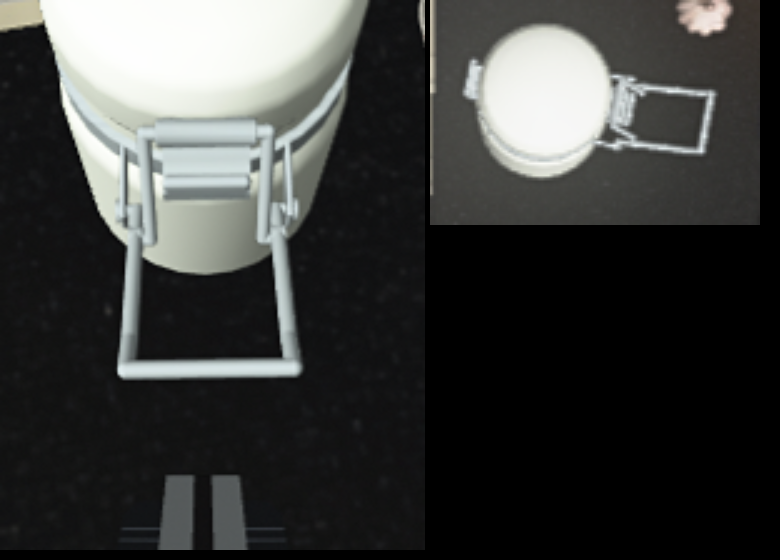

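The bail bar at (205,132) in the crop rests on the lid wall above the clip. I'll press the lever down to about 1.0 rad and check that the bail has hooked.

```bash
cat >> h.py <<'E'
def tau(th): return float(np.interp(th,[0,.5,1,1.57,2.1],[1.,.78,.5,.2,0]))
def press(ths,off=2.8,thr=25,vel=50):
    for th in ths:
        h=ctrl.move_l(*pose(levpt(th,off),tau(th)),vel=vel,threshold=thr);s=sensors.read_state();print(th,h,round(s['t'],1),s['force'].round(1))
        if h: return True
E
python3 - <<'E'
from h import *
ctrl.move_ptp(*pose(levpt(2.1,25),0))
press((2.1,1.9,1.7,1.5,1.3,1.15,1.0))
ctrl.move_l(*pose(levpt(1.0,40),tau(1.)),vel=120)
ctrl.move_ptp(*pose((-200,0,230),.6))
shot('wrist','w4');a=cv2.resize(cv2.imread('pics/w4.png')[20:240,180:350],None,fx=2.5,fy=2.5);cv2.imwrite('pics/c4.png',a)
E
```

```text
2.1 False 17.9 [-0.7  0.3 -0.6]
1.9 False 18.4 [0.2 0.1 0.4]
1.7 False 18.9 [ 0.4 -0.5 -0.2]
1.5 False 19.3 [ 0.  -0.3  0.2]
1.3 False 19.8 [ 0.2 -0.4  0.5]
1.15 False 20.2 [-0.4  0.8  0.1]
1.0 False 20.6 [-0.5 -0.1  0.1]
```

View pics/c4.png

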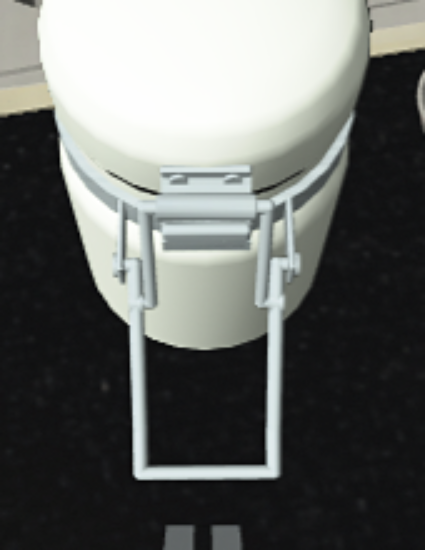

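The bail bar at (205,207) now lies in the groove behind the ridge at (205,235). I'll press the lever home.

```bash
python3 - <<'E'
from h import *
ctrl.move_ptp(*pose(levpt(1.1,30),tau(1.)))
if not press((1.0,.85,.7,.55,.4,.25,.12,.0)): press((0,),off=0,thr=12,vel=20); press((0,),off=-4,thr=12,vel=20)
ctrl.hold(.3)
ctrl.move_l(*pose(levpt(0,60),1.),vel=100)
ctrl.move_ptp(*pose((-220,0,200),.7))
shot('wrist','w5');shot('side','s5');shot('top','t5')
a=cv2.resize(cv2.imread('pics/w5.png')[0:230,170:360],None,fx=2.3,fy=2.3)
b=cv2.resize(cv2.imread('pics/s5.png')[175:340,215:370],None,fx=2,fy=2)
o=np.zeros((530,760,3),np.uint8);o[:a.shape[0],:a.shape[1]]=a;o[:b.shape[0],440:440+b.shape[1]]=b;cv2.imwrite('pics/c5.png',o)
E
```

```text
1.0 False 23.1 [-0.3 -0.4 -0.2]
0.85 False 23.5 [-0.5  0.8  1.8]
0.7 False 23.9 [ 1.   0.2 -0.8]
0.55 False 24.3 [-0.1 -0.1 -0.1]
0.4 False 24.7 [ 0.3  0.8 -0.1]
0.25 False 25.1 [-0.7  0.4 -0.2]
0.12 False 25.4 [-0.6  0.5 -0.9]
0.0 False 25.7 [-1.6 -6.1  5.7]
0 False 26.0 [ -4.2 -12.4   6.8]
0 False 26.4 [ -4.  -15.1   7. ]
```

View pics/c5.png

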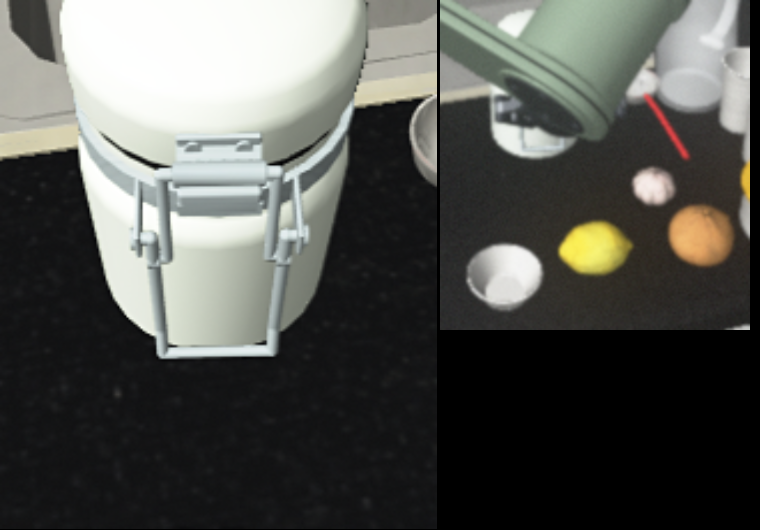

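```bash
python3 - <<'E'
from h import *
import scipy.optimize as so
def can(P):
    a=cfg['yaw'];x,y=P[0]-cfg['c'][0],P[1]-cfg['c'][1];return np.array([x*np.cos(a)+y*np.sin(a),-x*np.sin(a)+y*np.cos(a),P[2]])
D=np.load('pics/w5.npz')['d']
for u in(248,264,280):
    k=147+np.argmin(np.where(D[147:158,u]>0,D[147:158,u],9e9));print('lever',u,k,can(world('wrist','w5',[(u,k)])[0]).round(1))
for u,v in((264,75),(250,75),(280,75),(264,82),(264,90)): print('bail/ridge',u,v,can(world('wrist','w5',[(u,v)])[0]).round(1))
g=world('wrist','w5',[(u,v) for v in range(0,170,2) for u in range(190,340,2)])
q=g[(g[:,2]>20)&(g[:,2]<95)];q=q[np.hypot(q[:,0]-622,q[:,1]+9)<68]
s=so.least_squares(lambda c:np.hypot(q[:,0]-c[0],q[:,1]-c[1])-61,[622,-9],loss='soft_l1',f_scale=2);print(len(q),s.x,can([*s.x,0]))
E
```

```text
lever 248 153 [-74.9  15.7  40.3]
lever 264 152 [-74.   -1.7  40.9]
lever 280 153 [-74.5 -19.1  39.6]
bail/ridge 264 75 [-67.8  -0.9 150.4]
bail/ridge 250 75 [-68.3  10.2 151. ]
bail/ridge 280 75 [-67.8 -13.5 150.5]
bail/ridge 264 82 [-73.4  -0.8 148.8]
bail/ridge 264 90 [-74.3  -0.9 140.5]
781 [623.51286601  -4.66953029] [ 4.93494859 -0.07495073  0.        ]
```

The lever bar is home: its outer face is about 80 mm from the canister axis, and the canister slid about 5 mm. I'll withdraw and do a last overall check.

```bash
python3 - <<'E'
from h import *
ctrl.move_l(*pose((-240,0,300),.5),vel=200)
ctrl.set_joints([1.133,.207,1.542,0,1.393,-.15])
shot('side','s6');shot('top','t6')
a=cv2.resize(cv2.imread('pics/s6.png')[170:340,215:370],None,fx=2.5,fy=2.5);b=cv2.resize(cv2.imread('pics/t6.png')[95:260,215:370],None,fx=2.5,fy=2.5)
cv2.imwrite('pics/c6.png',np.hstack([a[:412],b[:412]]))
s=sensors.read_state();print(s['t'])
x,y=cv2.imread('pics/t0.png')[100:260,325:372],cv2.imread('pics/t6.png')[100:260,325:372]
print('items diff',np.abs(x.astype(int)-y).mean())
E
```

```text
32.3333
items diff 1.0802748226950354
```

View pics/c6.png

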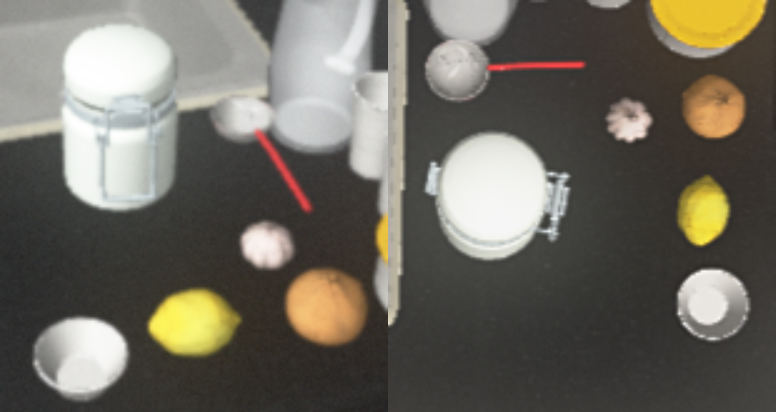

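The side and top views show the lid level, the bail over the clip, the lever flat against the wall and the other items where they were.

```bash
python3 -c "
from h import *
ctrl.finish_job()"
```

```text
the job is handed in; nothing more can be done
```

The canister is shut and clamped, and I handed the job in after about 32 s. I swung the lid down slowly with the closed fingertips. I then pushed the bail inward onto the lid wall and pressed the lever down to 1.0 rad. A picture there showed the bail bar in the groove behind the ridge, so I pressed the lever home.

- **Lever:** its cross bar's outer face is about 80 mm from the canister axis at a height of about 40 mm, which matches shut. It stayed there after the robot let go.
- **Bail:** the bar's visible surface is at x ≈ −68 mm, or about −73 mm allowing for the slide below, and z ≈ 150.5 mm, which fits it being in the groove.
- **Canister position:** it slid about 5 mm backward during the final press, which peaked at about 17 N.
- **Other items:** the onion, garlic, lemon and bowl did not move between the first and last top views. I did not check the fork again, but the robot did not work near it.

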